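Make up a connector panel kit

ROBOT

A 6-joint arm with a two-finger parallel gripper is mounted at the origin on the work surface. World frame = base frame: x ahead of the robot, y to its left, z up, the work surface at z = 0. Lengths are in m, angles in degrees, forces in N, time in s.
With the tool pointing down it reaches from about 0.25 to 0.725 m from the base axis. Payload 9.7 kg.
Tool frame: the origin (TCP) lies at the very end of the fingers, on their centre line; the grasp point (between the pads) lies 19 mm behind it (bot.grip_point_offset is the distance from the TCP to the grasp point, in m); y points along the fingers, x is the direction in which the jaws open and shut, and the axes are right-handed (so a half turn about y gives the same grasp; the last joint's range is limited). The gripper opens to 85 mm and grips with 20 to 120 N. Pads are 22 mm wide; open, the fingers measure 114 mm over their backs; the gripper's body (76 mm by 85 mm) begins 54 mm behind the grasp point. The pads swing forward as they close: fully open they stand 13 mm farther back than shut.
Start: joints at [67.953, 4.979, 10.078, 95.1, 0, 90], TCP at [0.206, 0.51, 0.231] pointing down, gripper open.
Joint ranges: [-179.16, 179.16], [-48.56, 103.87], [-65.8, 70.77], [-126.05, 130.52], [-82.76, 87.17], [-180, 180]. Speed limits (degrees/s): [127.2, 127.2, 147.25, 180, 180, 180].

INTERFACE

Orientations are given as [roll, pitch, yaw] about the fixed x, y, z axes, in that order (R = Rz(yaw) Ry(pitch) Rx(roll)).
In Python, from workcell import bot gives the robot as it stands.
- The arm moves only by the shell command python3 -m inch 'ROWS' [FORCE]. ROWS is JSON, a list of rows, each a list of 3 entries, a list of its own where there are three numbers: the shift along the tool's x, y, z in mm, then the turn, a rotation vector about the tool's x, y, z in rad, then the finger opening in mm, from 0 to 85.4. In form: [[[x, y, z], [ax, ay, az], grip], ...]. A call has 1 to 20 rows; each row is the pose to reach, as a shift and turn from the pose measured when the call began, along the tool's axes at that moment; what a row does not reach only later rows make up. A row lasts 1/10 s, in which the tool goes at most 50 mm and 8.59 degrees, less where a joint would pass 70% of its speed; a pose out of reach is approached as far as the arm can. A call with a gripper value outside its range is refused whole. The fingers move at their own pace and stop on an object; FORCE is the grip in N (left out, the last holds). Time passes only in rows, so rows that repeat a pose let the fingers close. It gives the time, the measured TCP pose, the force and the opening at its end, in the units of the state.
- bot.get_obs(): the state, without advancing time (a new reading comes with each control period).
- bot.camera(name): name is "side" or "top" or "wrist"; returns a dict with "frame" (384x512x3 uint8, red, green, blue), "mtx" (3x3 intrinsics, pixels), "origin" and "orientation" of the camera in the world. Camera axes: x right, y down, z forward; pixel columns grow to the right and rows downward; lengths in m; the calibration is good to about 2 mm. A picture is of the moment at which its call begins. There is no depth.
- bot.job_done(): hands the job in, once; it reports no verdict.
Trained networks look in a picture, given as the dict that the camera call returned (one of the last four; its "shot" number tells which), for a name from the list of things; names that differ only in an ending like _2 or _b are one class to them, and where a whole thing is asked for, a point or a joint stands for the part that bears it (a point fixed in the world has none). Each returns a list of dicts, best first, with "confidence" (0 to 1); they miss things now and then, are a little off and sometimes report something else, mostly with a low value. They report only what shows in the picture. A call takes as long as a camera call.
- bot.search_frame(picture, name): "box" ([left, top, right, bottom] in pixels, round what is visible of it).
- bot.cut_out(picture, name): "region" (384x512 bool, what is visible of it) and "box" ([left, top, right, bottom] in pixels, round what is visible of it).
The state is a dict: "time": time; "q": joint angles; "qd": joint speeds; "joint_efforts": joint torques, N m; "ee_pos": TCP position; "tcp_rot": TCP orientation; "wrist_force": force on the tool from outside, world axes, zero at the start; "torque": the same for the moment, N m; "opening": finger opening in m.
Only numpy, scipy, OpenCV 4.12 (cv2) and the standard library are available. Lean on these libraries where they do the work, as an engineer would, in place of code of your own. Each camera call takes 0.05 s, during which the arm holds its last target. There are 200 camera calls.

TASK

Make up one panel kit in the shallow caddy. Lay the coupler that has a dust cap on both ends in the middle of the insert with two side rails, along the rails; put the clip with two posts, posts up and lengthwise, in the middle of the rectangular pocket; and stand the blanking plug upright in the middle of the round recess. The plug is seated in the pressing nest, so push the nest's lever down to raise it before you take it, and leave the coupler with a bare end and the clip with only one post lying where they are.

Things in the scene. Friction and masses are not known exactly. Their poses are not given: they have to be found in the camera images.
- coupler: Coaxial coupler to be packed, lying on the table: a cylinder 68 mm long and 20 mm across, a yellow dust cap (24 mm long) on each end and a 20 mm square steel flange, 10 mm thick, at mid length. Origin: mid length, on its axis, so 10 mm above the table; x along its length, z up. Grip it across y at the flange. Loose, about 50 g.
- uncapped_coupler: Look-alike coupler to be left alone: the same flange and a yellow cap on the -x end only; the +x end is a thinner bare steel barrel, 29 mm from the middle to its end. Origin: middle of the flange, on the axis, 10 mm above the table; x along its length.
- clip: Clip to be packed: black plastic bar 58 x 16 x 8 mm with a 14 mm round aluminium post near each end (x = -21 and +21 mm, tops 24 mm above the underside) and in the middle a black grip block 14 mm long (x), 16 mm wide (y), its top at 20 mm. Origin: centre of its underside, on the table; x along the bar, z up. Grip the block across y. Loose, about 30 g.
- broken_clip: Look-alike clip to be left alone: the same bar and grip block but only one post (at x = -21 mm). Origin: centre of its underside; x along the bar.
- plug: Brass blanking plug to be packed: upright plain cylinder 26 mm across, 29 mm tall, with a shallow dish in its top. Origin: centre of its underside, z up. At the start it sits in the nest's pocket with its top 1 mm below the nest's top. Loose, about 80 g.
- nest: Fixed aluminium block 60 (x) by 64 (y) by 44 mm tall; origin: centre of underside, z up. Round pocket at its centre, 28 mm across, 30 mm deep. Lever: steel arm with black pad on its -y side, hinged about x at y = -34, z = 40 mm. At rest it is level, its top at z = 42.5 mm; pad 38 mm wide (x), from y = -72 to -106 mm. It does not spring back.
- ejector_lever (a joint): Angle of the nest's ejector lever: 0 level (start), 0.5 rad fully down at its stop (pad centre about 26 mm lower). Pushing down at the pad takes about 3 N. The plug rises with it by 32 mm per rad, 16 mm when fully down, and stays up when the lever is let go.
- rail_insert: Fixed white plate 92 (x) by 80 (y) by 3 mm with black raised edges 6 mm high (9 mm in all), in the shallow aluminium caddy (262 x 106 x 10 mm). Origin: centre of its underside, 3 mm above the table; its floor is at z = +3 mm. Two rails along x, 44 mm apart, ends open. The coupler lies here, along x.
- pocket_insert: Fixed white plate 92 (x) by 80 (y) by 3 mm with black raised edges 6 mm high (9 mm in all), in the shallow aluminium caddy (262 x 106 x 10 mm). Origin: centre of its underside, 3 mm above the table; its floor is at z = +3 mm. Rectangular pocket 74 (x) by 44 mm (y), closed all round. The clip lies here, along x.
- round_insert: Fixed white plate 92 (x) by 80 (y) by 3 mm with black raised edges 6 mm high (9 mm in all), in the shallow aluminium caddy (262 x 106 x 10 mm). Origin: centre of its underside, 3 mm above the table; its floor is at z = +3 mm. Ring of 52 mm inner, 72 mm outer diameter. The plug stands here.

How it is judged (in metres and radians):
On the way:
1. the lever has been pushed down and the plug has risen at least 10 mm in its pocket (value of joint ejector_lever above 0.3 rad and z of plug in the frame of nest above 0.024 m and horizontal distance between plug and nest below 0.006 m), for 0.2 s.
At the end, for the whole second after the job is handed in: Coupler in the rail insert, two-post clip (posts up) in the pocket, plug upright in the round recess: each on its floor, within 14 mm of its middle in x and y, the first two along x within 0.3 rad, at rest and released. Look-alikes within 25 mm of their start (x of coupler in the frame of rail_insert between -0.014 and 0.014 m and y of coupler in the frame of rail_insert between -0.014 and 0.014 m and z of coupler in the frame of rail_insert between 0.01 and 0.016 m and angle between coupler's own x axis and vertical between 1.45 and 1.69 rad and linear speed of each of coupler, clip, plug below 0.02 m/s and contact force between the fingers and coupler below 0.05 N and angle between the x axis of coupler and the x axis of rail_insert, either way round below 0.3 rad and x of clip in the frame of pocket_insert between -0.014 and 0.014 m and y of clip in the frame of pocket_insert between -0.014 and 0.014 m and z of clip in the frame of pocket_insert between 0 and 0.006 m and angle between each of clip, plug's own z axis and vertical below 0.12 rad and contact force between the fingers and clip below 0.05 N and angle between the x axis of clip and the x axis of pocket_insert, either way round below 0.3 rad and x of plug in the frame of round_insert between -0.014 and 0.014 m and y of plug in the frame of round_insert between -0.014 and 0.014 m and z of plug in the frame of round_insert between 0 and 0.006 m and contact force between the fingers and plug below 0.05 N and distance of each of uncapped_coupler, broken_clip from where it was at the start of the episode below 0.025 m); the robot touches nothing.
It fails at once if a look-alike was moved from its place (more than 25 mm) (distance of any of uncapped_coupler, broken_clip from where it was at the start of the episode above 0.025 m).
It also fails if it takes over 80 s, if anything falls off the work surface, if the arm or the gripper's body presses on something with over 40 N, if the wrist force passes 120 N, or if a joint passes its speed limit or range.

## Working session

There is one attempt and no reset: what is moved stays moved. The work goes in short steps, Python scripts to look and compute and a shell command to move; the robot and the scene stay as the last step left them, time stands still between calls to the robot, and variables do not carry over. Pictures are saved under pics/ and viewed, about 12 in all and at most 16, crops included, and the job is handed in when it is done.

```bash
mkdir -p pics; ls
cat > h.py <<'E'
import numpy as np, cv2
from scipy.spatial.transform import Rotation as R
from workcell import bot
def cam(n,save=None):
    p=bot.camera(n)
    if save: cv2.imwrite('pics/'+save,p['frame'][:,:,::-1])
    return p
def camR(p):
    o=np.array(p['orientation'],float)
    return o if o.shape==(3,3) else R.from_euler('xyz',o,degrees=True).as_matrix()
def ray(p,u,v,z):
    d=camR(p)@np.linalg.inv(np.array(p['mtx']))@np.array([u,v,1.])
    o=np.array(p['origin']); return o+d*(z-o[2])/d[2]
def proj(p,X):
    c=np.array(p['mtx'])@camR(p).T@(np.array(X)-np.array(p['origin'])); return c[:2]/c[2]
E
python3 - <<'E'
from h import *
o=bot.get_obs();print(o)
zs=dict(coupler=.01,uncapped_coupler=.01,clip=.012,broken_clip=.012,plug=.043,nest=.044,ejector_lever=.042,rail_insert=.006,pocket_insert=.006,round_insert=.006)
ims=[]
for n in ['top','side']:
    p=cam(n,n+'1.png');print(n,p['origin'],p['orientation'],p['mtx'])
    im=p['frame'][:,:,::-1].copy()
    for k,z in zs.items():
        for d in bot.search_frame(p,k)[:3]:
            b=d['box'];u,v=(b[0]+b[2])/2,(b[1]+b[3])/2
            print(k,round(d['confidence'],2),np.round(b),np.round(ray(p,u,v,z),3))
    ims.append(im)
E
```

```text
pics
{'time': 0.0, 'q': array([ 6.79531890e+01,  5.01173659e+00,  1.00339710e+01,  9.50976428e+01,
       -4.78621894e-05,  8.99991927e+01]), 'qd': array([ 0.01091854, -0.01554757, -0.00027395,  0.08408184,  0.04337628,
       -0.08217309]), 'joint_efforts': array([ 4.28277872e-04, -5.20385349e+01,  4.64812982e+01,  1.61057798e-02,
        2.26392558e-05,  1.52887657e-05]), 'ee_pos': array([0.20636888, 0.5095812 , 0.23057262]), 'tcp_rot': array([-9.00000468e+01,  7.54084063e-02,  6.79539964e+01]), 'wrist_force': array([ 0.20888135,  0.93282399, -0.41529045]), 'torque': array([ 0.01375913,  0.03732899, -0.0252321 ]), 'opening': 0.08548414378910041}
top [0.41514288 0.01159693 1.19205696] [-1.75207968e+02  1.43952720e-01 -8.86411266e+01] [[406.28032218   0.         258.67248992]
 [  0.         406.28032218 193.91589547]
 [  0.           0.           1.        ]]
coupler 0.71 [143. 180. 162. 203.] [0.514 0.327 0.01 ]
uncapped_coupler 0.7 [190. 226. 208. 234.] [0.406 0.187 0.01 ]
uncapped_coupler 0.67 [273. 214. 301. 229.] [ 0.435 -0.067  0.01 ]
uncapped_coupler 0.48 [317. 226. 338. 236.]
[... 827 characters left out ...]
51 [200. 120. 227. 135.] [0.516 0.326 0.01 ]
coupler 0.33 [261. 155. 301. 185.] [0.63  0.094 0.01 ]
uncapped_coupler 0.79 [222. 280. 252. 302.] [ 0.408 -0.189  0.01 ]
clip 0.46 [182. 162. 200. 176.] [0.41  0.174 0.012]
broken_clip 0.93 [346. 325. 355. 357.] [ 0.565 -0.353  0.012]
plug 0.66 [211. 206. 224. 215.] [ 0.427 -0.008  0.043]
nest 0.98 [197. 193. 246. 246.] [ 0.427 -0.035  0.044]
ejector_lever 0.7 [216. 215. 245. 248.] [ 0.436 -0.073  0.042]
ejector_lever 0.32 [279. 205. 322. 238.] [ 0.587 -0.1    0.042]
rail_insert 0.93 [257. 159. 301. 187.] [0.622 0.088 0.006]
pocket_insert 0.69 [266. 177. 313. 210.] [0.617 0.012 0.006]
round_insert 0.96 [278. 203. 319. 238.] [ 0.601 -0.072  0.006]
```

```bash
python3 -c "
import cv2
a=cv2.imread('pics/top1.png');cv2.imwrite('pics/top1b.png',cv2.resize(a,(800,600)))
a=cv2.imread('pics/side1.png');cv2.imwrite('pics/side1b.png',cv2.resize(a,(800,600)))"
```

```text
(no output)
```

View pics/top1b.png

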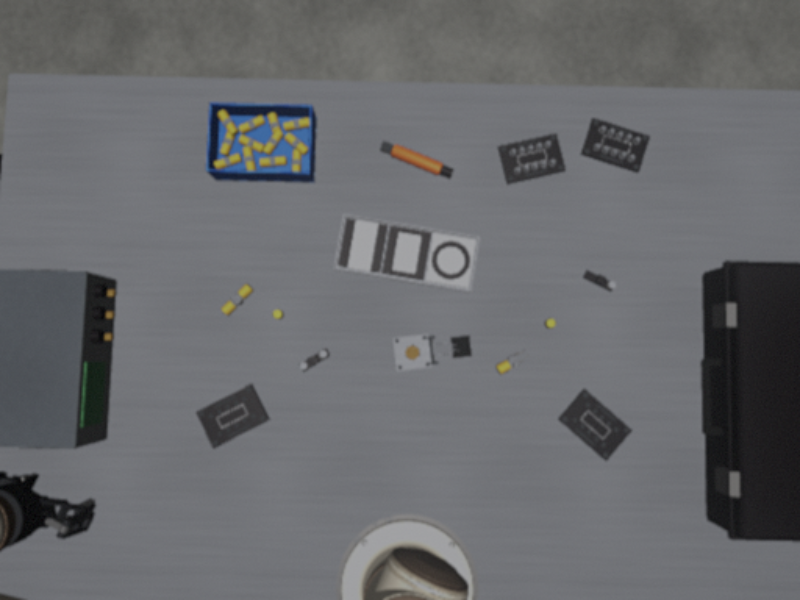

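The top view shows the capped coupler (152,192 in raw px), two-post clip (201,230), nest (264,225) with its pad to the right (294,222), the caddy with rails/pocket/ring from left to right, and the look-alikes on the right (uncapped coupler 325,232, broken clip 384,180).

Run:
```python
from h import *
for n in ['top','side']:
    p=cam(n)
    for k,z in dict(coupler=.01,clip=.010,nest=.044,ejector_lever=.042,rail_insert=.01,pocket_insert=.01,round_insert=.01).items():
        for d in bot.cut_out(p,k)[:2]:
            v,u=np.nonzero(d['region'])
            P=np.array([ray(p,a,b,z)[:2] for a,b in zip(u,v)])
            (c,s,a)=cv2.minAreaRect((P*1000).astype(np.float32))
            w,V=np.linalg.eigh(np.cov(P.T)); ax=V[:,1]
            print(n,k,round(d['confidence'],2),'mean',P.mean(0).round(3),'rect',np.round(c),np.round(s),round(a),'pca',round(np.degrees(np.arctan2(ax[1],ax[0]))))
```

```text
top coupler 0.45 mean [0.517 0.33 ] rect [516. 330.] [19. 66.] 47 pca 137
top nest 0.75 mean [ 0.428 -0.028] rect [429. -35.] [ 60. 137.] 8 pca 98
top ejector_lever 0.78 mean [ 0.435 -0.076] rect [437. -68.] [34. 68.] 1 pca 97
top rail_insert 0.48 mean [ 0.567 -0.347] rect [ 567. -347.] [53. 16.] 64 pca 66
top pocket_insert 0.77 mean [0.611 0.016] rect [611.  16.] [81. 95.] 81 pca 165
top round_insert 0.93 mean [ 0.599 -0.067] rect [599. -67.] [79. 92.] 81 pca 172
side coupler 0.5 mean [0.517 0.327] rect [516. 327.] [36. 74.] 45 pca 133
side clip 0.59 mean [0.407 0.18 ] rect [407. 182.] [31. 73.] 33 pca 114
side nest 0.83 mean [ 0.425 -0.035] rect [425. -38.] [ 69. 140.] 8 pca 98
side nest 0.68 mean [ 0.552 -0.359] rect [ 553. -359.] [56. 19.] 64 pca 64
side ejector_lever 0.95 mean [ 0.434 -0.072] rect [434. -68.] [40. 79.] 7 pca 97
side ejector_lever 0.47 mean [ 0.596 -0.015] rect [596. -13.] [83. 90.] 82 pca -179
side rail_insert 0.79 mean [0.621 0.096] rect [622.  96.] [86. 94.] 82 pca -180
side round_insert 0.97 mean [ 0.597 -0.073] rect [598. -72.] [82. 91.] 81 pca 173
```

View pics/side1b.png

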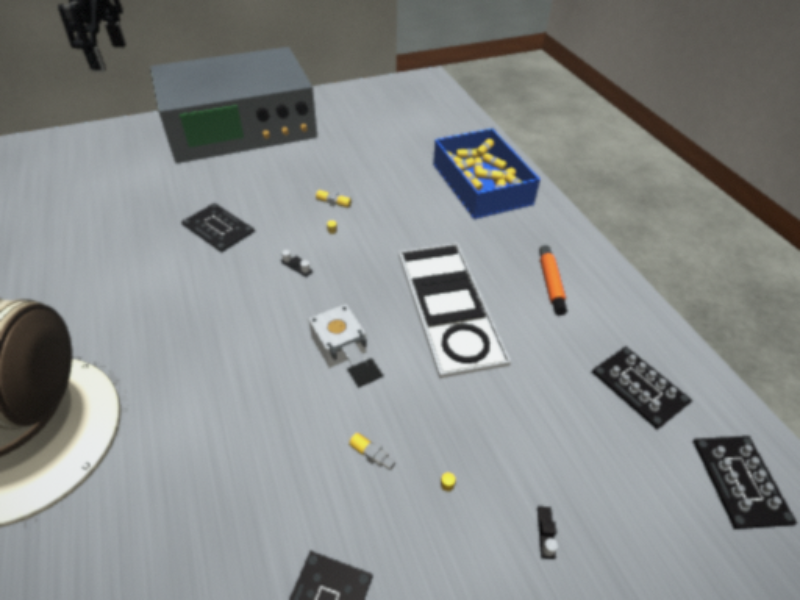

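```bash
python3 -m inch '[[[-52,0,-60],[0,0,0],85],[[-52,40,-356],[0,0.384,0],85],[[-52,40,-356],[0,0.384,0],85],[[-52,40,-356],[0,0.384,0],85],[[-52,40,-356],[0,0.384,0],85],[[-52,40,-356],[0,0.384,0],85],[[-52,40,-356],[0,0.384,0],85],[[-52,40,-356],[0,0.384,0],85],[[-52,40,-356],[0,0.384,0],85],[[-52,40,-356],[0,0.384,0],85],[[-52,40,-356],[0,0.384,0],85],[[-52,40,-356],[0,0.384,0],85],[[-52,40,-356],[0,0.384,0],85]]' 60
cat >> h.py <<'E'
def look(k,z,save=None,n='wrist'):
    p=cam(n,save)
    for d in bot.cut_out(p,k)[:2]:
        v,u=np.nonzero(d['region'])
        P=np.array([ray(p,a,b,z)[:2] for a,b in zip(u,v)])
        (c,s,a)=cv2.minAreaRect((P*1000).astype(np.float32))
        w,V=np.linalg.eigh(np.cov(P.T)); ax=V[:,1]
        print(n,k,round(d['confidence'],2),'px',u.mean().round(),v.mean().round(),'mean',P.mean(0).round(4),'rect',np.round(c),np.round(s),round(a),'pca',round(np.degrees(np.arctan2(ax[1],ax[0])),1))
    return p
def to(x,y,z,yaw):
    o=bot.get_obs();M=R.from_euler('xyz',o['tcp_rot'],degrees=True)
    T=R.from_euler('xyz',[-90,0,yaw],degrees=True)
    print('pose',o['ee_pos'].round(4),o['tcp_rot'].round(1),'t',round(o['time'],2),'open',round(o['opening'],4),'F',o['wrist_force'].round(1))
    print('shift mm',(M.inv().apply(np.array([x,y,z])-o['ee_pos'])*1000).round(1),'turn',(M.inv()*T).as_rotvec().round(3))
E
python3 - <<'E'
from h import *
p=look('coupler',.01,'w1.png'); print(p['origin'],p['orientation'])
to(.517,.328,.1,46)
E
```

```text
time: 3.2
ee_pos: [0.5161, 0.3287, 0.1918]
tcp_rot: [-90.0, -0.0, 46.0]
wrist_force: [0.3, -0.8, 0.1]
opening: 0.0854
wrist coupler 0.7 px 255.0 167.0 mean [0.5138 0.3303] rect [515. 329.] [21. 70.] 47 pca 137.0
wrist coupler 0.49 px 103.0 371.0 mean [ 0.5861 -0.0734] rect [583. -75.] [52. 59.] 53 pca 115.7
[0.45509939 0.38615873 0.33556006] [ 1.61216938e+02 -1.41212820e-02  4.60738236e+01]
pose [0.5164 0.3284 0.1917] [-90.  -0.  46.] t 3.3 open 0.0848 F [-0.   0.1  0.3]
shift mm [ 0.  91.7 -0.7] turn [0.    0.    0.001]
```

View pics/w1.png

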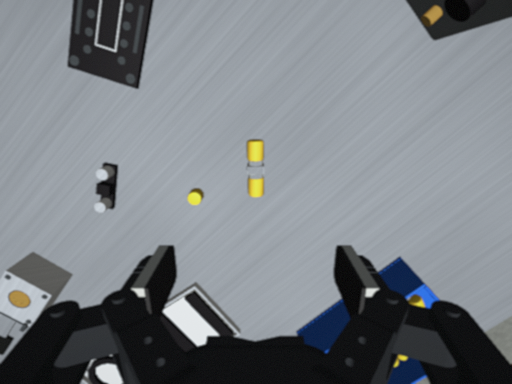

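The wrist view shows the capped coupler centred and vertical at (256,168), the flange at (256,170), jaws left and right of it. I go down and grip.

```bash
python3 -m inch '[[[0,45,0],[0,-0.01,0],85],[[0,90,0],[0,-0.01,0],70],[[0,135,0],[0,-0.01,0],60],[[0,165,0],[0,-0.01,0],50],[[0,184,0],[0,-0.01,0],45],[[0,184,0],[0,-0.01,0],45],[[0,184,0],[0,-0.01,0],10],[[0,184,0],[0,-0.01,0],10],[[0,184,0],[0,-0.01,0],10],[[0,184,0],[0,-0.01,0],10],[[0,184,0],[0,-0.01,0],10],[[0,184,0],[0,-0.01,0],10]]' 50
python3 - <<'E'
from h import *
cam('wrist','w2.png');to(.622,.097,.15,82)
E
```

```text
time: 4.5
ee_pos: [0.5174, 0.3292, 0.0096]
tcp_rot: [-90.0, -0.2, 46.6]
wrist_force: [-1.3, 0.1, 7.0]
opening: 0.0182
pose [0.5174 0.3292 0.0096] [-90.   -0.2  46.6] t 4.55 open 0.0182 F [-0.2  0.2  6.8]
shift mm [ -96.3 -140.5 -235.7] turn [ 0.002 -0.618  0.003]
```

View pics/w2.png

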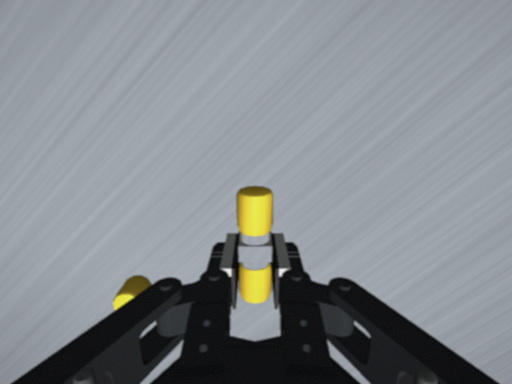

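```bash
python3 -m inch '[[[0,-30,0],[0,0,0],10],[[0,-70,0],[0,0,0],10],[[0,-110,-20],[0,0,0],10],[[-96,-140,-236],[0,-0.618,0],10],[[-96,-140,-236],[0,-0.618,0],10],[[-96,-140,-236],[0,-0.618,0],10],[[-96,-140,-236],[0,-0.618,0],10],[[-96,-140,-236],[0,-0.618,0],10],[[-96,-140,-236],[0,-0.618,0],10],[[-96,-140,-236],[0,-0.618,0],10],[[-96,-140,-236],[0,-0.618,0],10],[[-96,-140,-236],[0,-0.618,0],10],[[-96,-140,-236],[0,-0.618,0],10]]'
python3 - <<'E'
from h import *
p=look('rail_insert',.012,'w3.png');look('pocket_insert',.012);look('round_insert',.012)
p=look('rail_insert',.012,n='top')
to(.622,.097,.017,82)
E
```

```text
time: 5.85
ee_pos: [0.6221, 0.0981, 0.1495]
tcp_rot: [-90.1, -0.1, 82.1]
wrist_force: [0.0, -0.5, -0.0]
opening: 0.0178
wrist rail_insert 0.78 px 254.0 171.0 mean [0.6131 0.0991] rect [622.  98.] [82. 93.] 82 pca 103.6
wrist pocket_insert 0.69 px 175.0 177.0 mean [0.6077 0.0153] rect [610.  15.] [82. 93.] 82 pca 172.1
wrist round_insert 0.82 px 97.0 175.0 mean [ 0.5952 -0.0648] rect [597. -65.] [80. 90.] 82 pca 172.7
pose [0.6224 0.097  0.1494] [-90.1  -0.1  82. ] t 6.25 open 0.0179 F [ 0.4  1.2 -0.7]
shift mm [ -0.4 132.4   0.7] turn [ 0.003 -0.     0.002]
```

View pics/w3.png

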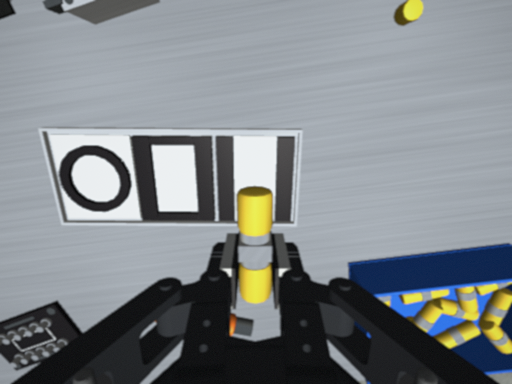

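The coupler is held square at (255,248), in line with the rail channel at (254,175) and the three inserts left of it. Measured insert centres agree to about 3 mm across views. I lower it.

```bash
python3 -m inch '[[[0,45,0],[0,0,0],10],[[0,90,0],[0,0,0],10],[[0,115,0],[0,0,0],10],[[0,125,0],[0,0,0],10],[[0,129,0],[0,0,0],10],[[0,132,0],[0,0,0],10],[[0,132,0],[0,0,0],10]]'
```

```text
time: 6.95
ee_pos: [0.6236, 0.0974, 0.0188]
tcp_rot: [-90.3, -0.2, 82.0]
wrist_force: [0.8, 0.3, -0.1]
opening: 0.018
```

```bash
python3 -m inch '[[[0,2,0],[0,0,0],10],[[0,4,0],[0,0,0],10],[[0,4,0],[0,0,0],10]]'
python3 -m inch '[[[0,0,0],[0,0,0],30],[[0,0,0],[0,0,0],40],[[0,0,0],[0,0,0],40],[[0,-15,0],[0,0,0],45],[[0,-50,0],[0,0,0],60],[[0,-95,0],[0,0,0],85],[[0,-130,-20],[0,0,0],85]]'
python3 - <<'E'
from h import *
look('coupler',.016,n='top',save='t2.png')
p=look('clip',.016,save='w4.png')
p=look('coupler',.016)
to(.407,.182,.15,0)
E
```

```text
time: 7.25
ee_pos: [0.6244, 0.0975, 0.0157]
tcp_rot: [-90.4, -0.2, 82.0]
wrist_force: [0.9, -0.2, 3.0]
opening: 0.0178
time: 7.95
ee_pos: [0.6425, 0.0947, 0.1503]
tcp_rot: [-90.5, -0.2, 82.0]
wrist_force: [1.2, 0.5, 0.4]
opening: 0.0843
wrist coupler 0.95 px 254.0 158.0 mean [0.6205 0.0976] rect [622.  97.] [21. 70.] 82 pca 172.2
pose [0.6426 0.0944 0.1451] [-90.3  -0.2  82. ] t 8.25 open 0.0851 F [-0.2 -0.4 -0.1]
shift mm [ 54.   -5.9 245.5] turn [0.002 1.431 0.006]
```

View pics/w4.png

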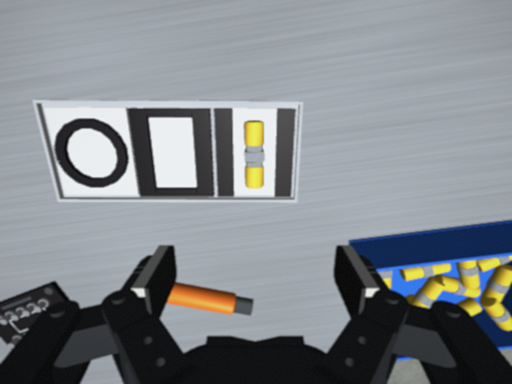

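The coupler lies centred between the rails at (254,155), along them. On to the clip.

```bash
python3 -m inch '[[[10,-30,50],[0,0.15,0],85],[[54,-25,246],[0,0.873,0],85],[[54,-25,246],[0,0.873,0],85],[[54,-25,246],[0,0.873,0],85],[[54,-25,246],[0,0.873,0],85],[[54,-25,246],[0,0.873,0],85],[[54,-25,246],[0,0.873,0],85],[[54,-25,246],[0,0.873,0],85],[[54,-25,246],[0,0.873,0],85],[[54,-25,246],[0,0.873,0],85]]'
python3 - <<'E'
from h import *
p=look('clip',.012,'w5.png');look('broken_clip',.012)
to(.407,.182,.009,32)
E
```

```text
time: 9.25
ee_pos: [0.407, 0.1816, 0.1686]
tcp_rot: [-90.0, -0.3, 32.0]
wrist_force: [-0.2, 0.5, 0.4]
opening: 0.0848
wrist clip 0.83 px 254.0 173.0 mean [0.4047 0.1825] rect [406. 181.] [16. 63.] 33 pca 123.3
pose [0.4067 0.1818 0.1688] [-90.   -0.3  32. ] t 9.45 open 0.0849 F [ 0.4 -0.1 -0.7]
shift mm [-4.000e-01  1.598e+02  1.000e-01] turn [ 0.001 -0.     0.005]
```

View pics/w5.png

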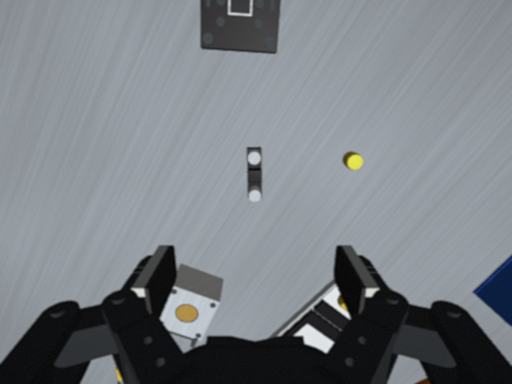

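The two-post clip is at (254,177), posts at (254,158) and (254,196), vertical between the open jaws. Going down.

```bash
python3 -m inch '[[[0,45,0],[0,-0.02,0],85],[[0,90,0],[0,-0.02,0],70],[[0,125,0],[0,-0.02,0],60],[[0,150,0],[0,-0.02,0],50],[[0,161,0],[0,-0.02,0],45],[[0,161,0],[0,-0.02,0],45],[[0,161,0],[0,-0.02,0],8],[[0,161,0],[0,-0.02,0],8],[[0,161,0],[0,-0.02,0],8],[[0,161,0],[0,-0.02,0],8],[[0,161,0],[0,-0.02,0],8],[[0,161,0],[0,-0.02,0],8]]' 40
python3 - <<'E'
from h import *
cam('wrist','w6.png');to(.611,.0145,.15,82)
E
```

```text
time: 10.65
ee_pos: [0.4085, 0.1826, 0.0095]
tcp_rot: [-90.1, -0.5, 33.1]
wrist_force: [-0.8, -0.4, 7.3]
opening: 0.0143
pose [0.4085 0.1826 0.0096] [-90.1  -0.5  33.1] t 10.7 open 0.0146 F [-1.  -0.9  4.9]
shift mm [  78.8 -139.5 -251.6] turn [ 0.005 -0.853  0.007]
```

View pics/w6.png

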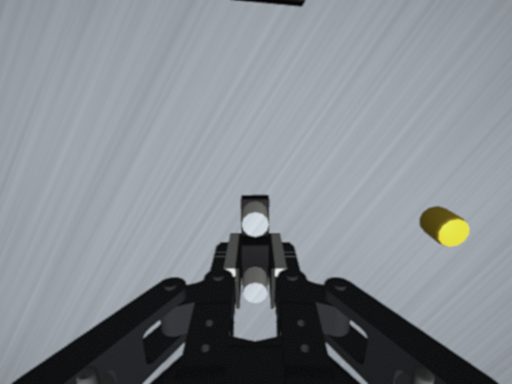

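The clip is gripped on its block with posts at (256,224) and (256,293), jaws centred between them. Carry over.

```bash
python3 -m inch '[[[0,-30,0],[0,0,0],8],[[0,-70,0],[0,0,0],8],[[0,-110,-20],[0,0,0],8],[[79,-140,-252],[0,-0.853,0],8],[[79,-140,-252],[0,-0.853,0],8],[[79,-140,-252],[0,-0.853,0],8],[[79,-140,-252],[0,-0.853,0],8],[[79,-140,-252],[0,-0.853,0],8],[[79,-140,-252],[0,-0.853,0],8],[[79,-140,-252],[0,-0.853,0],8],[[79,-140,-252],[0,-0.853,0],8],[[79,-140,-252],[0,-0.853,0],8],[[79,-140,-252],[0,-0.853,0],8]]'
python3 - <<'E'
from h import *
p=look('pocket_insert',.012,'w7.png');to(.611,.0145,.018,82)
E
```

```text
time: 12.0
ee_pos: [0.6109, 0.015, 0.1511]
tcp_rot: [-90.4, -0.3, 82.0]
wrist_force: [-0.1, -0.0, -1.4]
opening: 0.0146
wrist pocket_insert 0.75 px 254.0 172.0 mean [0.604  0.0156] rect [610.  15.] [80. 92.] 82 pca 165.6
pose [0.611  0.0149 0.1509] [-90.4  -0.3  82. ] t 12.1 open 0.0145 F [-0.1 -0.3 -0.7]
shift mm [ -1.  132.9   0.9] turn [ 0.007 -0.     0.004]
```

View pics/w7.png

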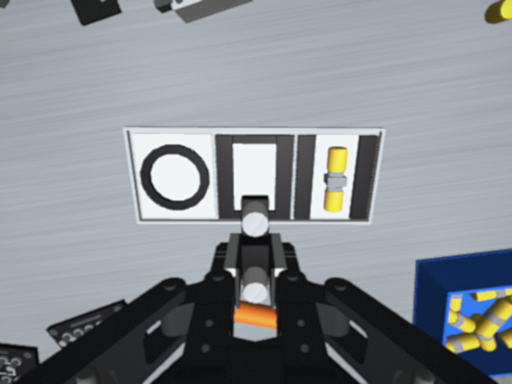

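The held clip (255,255) is in line with the pocket (254,172); the coupler still lies at (336,180). Lowering.

```bash
python3 -m inch '[[[0,45,0],[0.007,0,0],8],[[0,90,0],[0.007,0,0],8],[[0,115,0],[0.007,0,0],8],[[0,125,0],[0.007,0,0],8],[[0,131,0],[0.007,0,0],8],[[0,134,0],[0.007,0,0],8],[[0,136,0],[0.007,0,0],8],[[0,137,0],[0.007,0,0],8]]'
```

```text
time: 12.9
ee_pos: [0.613, 0.0154, 0.0156]
tcp_rot: [-90.2, -0.3, 82.0]
wrist_force: [-4.0, 0.9, 10.5]
opening: 0.0146
```

```bash
python3 -m inch '[[[0,0,0],[0,0,0],30],[[0,0,0],[0,0,0],36],[[0,0,0],[0,0,0],36],[[0,-15,0],[0,0,0],36],[[0,-50,0],[0,0,0],50],[[0,-95,0],[0,0,0],85],[[0,-140,0],[0,0.1,0],85],[[-80,-180,171],[0,1.29,0],85],[[-80,-180,171],[0,1.29,0],85],[[-80,-180,171],[0,1.29,0],85],[[-80,-180,171],[0,1.29,0],85],[[-80,-180,171],[0,1.29,0],85],[[-80,-180,171],[0,1.29,0],85],[[-80,-180,171],[0,1.29,0],85],[[-80,-180,171],[0,1.29,0],85],[[-80,-180,171],[0,1.29,0],85],[[-80,-180,171],[0,1.29,0],85],[[-80,-180,171],[0,1.29,0],85]]'
python3 - <<'E'
from h import *
look('plug',.043,'w8.png');look('nest',.044);look('ejector_lever',.0425);look('clip',.014,n='top',save='t3.png')
to(.436,-.08,.06,8)
E
```

```text
time: 14.7
ee_pos: [0.4319, -0.0408, 0.1952]
tcp_rot: [-89.8, -0.2, 8.3]
wrist_force: [-0.5, -0.2, 0.6]
opening: 0.085
wrist plug 0.92 px 253.0 137.0 mean [0.4234 0.0009] rect [423.   1.] [23. 27.] 8 pca 106.8
wrist nest 0.97 px 252.0 158.0 mean [ 0.4261 -0.0227] rect [428. -35.] [ 60. 137.] 8 pca 98.1
wrist ejector_lever 0.89 px 253.0 201.0 mean [ 0.4331 -0.0706] rect [432. -68.] [39. 73.] 8 pca 99.2
pose [ 0.4319 -0.0408  0.1947] [-89.8  -0.2   8.1] t 15.1 open 0.085 F [ 0.3 -0.   0.6]
shift mm [ -2.  134.6 -39.9] turn [-0.004  0.002  0.004]
```

View pics/w8.png

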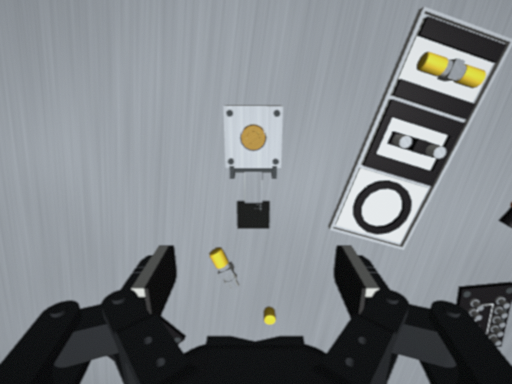

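The clip lies in its pocket (418,147), the coupler between its rails (450,70). Plug top at (253,137), lever pad at (253,215), so the pad centre is at about (0.435,-0.087). I close the jaws and press.

```bash
python3 -m inch '[[[-3,40,-45],[0,0,0],0],[[-3,80,-45],[0,0,0],0],[[-3,100,-45],[0,0,0],0],[[-3,110,-45],[0,0,0],0],[[-3,125,-45],[0,0,0],0],[[-3,140,-45],[0,0,0],0],[[-3,146,-45],[0,0,0],0],[[-3,152,-45],[0,0,0],0]]'
python3 -m inch '[[[0,5,0],[0,0,0],0],[[0,10,0],[0,0,0],0],[[0,15,0],[0,0,0],0],[[0,19,0],[0,0,0],0],[[0,22,0],[0,0,0],0],[[0,22,0],[0,0,0],0]]'
```

```text
time: 15.9
ee_pos: [0.4362, -0.085, 0.0429]
tcp_rot: [-89.8, -0.3, 8.1]
wrist_force: [0.2, -0.1, 0.1]
opening: -0.0003
time: 16.5
ee_pos: [0.4364, -0.085, 0.0206]
tcp_rot: [-89.8, -0.3, 8.1]
wrist_force: [-0.3, 0.2, 0.5]
opening: 0.0002
```

```bash
python3 -m inch '[[[0,2,0],[0,0,0],0],[[0,4,0],[0,0,0],0],[[0,5,0],[0,0,0],0],[[0,5,0],[0,0,0],0]]'
python3 - <<'E'
from h import *
p=cam('side');cv2.imwrite('pics/s4.png',cv2.resize(p['frame'][150:290,140:300,::-1],None,fx=4,fy=4));to(0,0,0,8)
E
```

```text
time: 16.9
ee_pos: [0.4371, -0.0852, 0.0174]
tcp_rot: [-89.9, -0.4, 8.1]
wrist_force: [-6.0, 1.1, 20.1]
opening: 0.0003
pose [ 0.4371 -0.0852  0.0174] [-89.9  -0.4   8.1] t 16.95 open 0.0003 F [-5.7  0.4 20.2]
shift mm [-420.8   14.9  146.1] turn [-0.002  0.002  0.007]
```

View pics/s4.png

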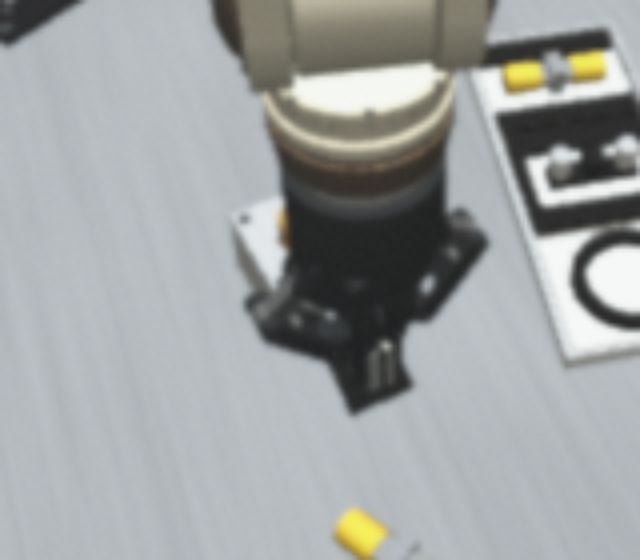

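The lever is on its stop (20 N at z 17 mm), and the plug's brass edge shows above the nest at (285,228). I lift and go over the plug.

```bash
python3 -m inch '[[[0,-40,0],[0,0,0],0],[[0,-85,0],[0,0,0],0],[[0,-130,0],[0,0,0],40],[[-1,-140,45],[0,0,0],85],[[-1,-140,87],[0,0,0],85],[[-1,-140,87],[0,0,0],85],[[-1,-140,87],[0,0,0],85],[[-1,-140,87],[0,0,0],85]]'
python3 - <<'E'
from h import *
look('plug',.059,'w9.png')
to(.4235,.001,.0465,8)
E
```

```text
time: 17.75
ee_pos: [0.4229, -0.0002, 0.1571]
tcp_rot: [-89.9, -0.3, 8.1]
wrist_force: [-0.9, 0.3, -0.3]
opening: 0.0844
wrist plug 0.91 px 256.0 188.0 mean [0.4227 0.003 ] rect [423.   3.] [26. 32.] 8 pca 99.6
pose [ 0.4229 -0.0006  0.1572] [-89.9  -0.3   8. ] t 17.85 open 0.0852 F [-0.1 -0.6  0.1]
shift mm [1.000e-01 1.107e+02 1.200e+00] turn [-0.002  0.001  0.006]
```

View pics/w9.png

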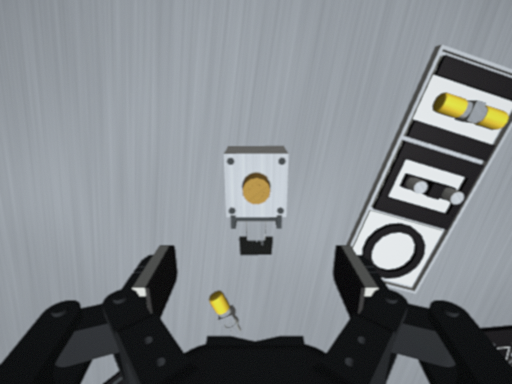

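The plug's raised top is at (256,188), centred between the jaws, and the pad at (256,245) is down.

```bash
python3 -m inch '[[[0,40,2],[0,0,0],85],[[0,75,2],[0,0,0],75],[[0,95,2],[0,0,0],65],[[0,109,2],[0,0,0],55],[[0,109,2],[0,0,0],50],[[0,109,2],[0,0,0],15],[[0,109,2],[0,0,0],15],[[0,109,2],[0,0,0],15],[[0,109,2],[0,0,0],15],[[0,109,2],[0,0,0],15],[[0,109,2],[0,0,0],15]]' 50
python3 -m inch '[[[0,-20,0],[0,0,0],15],[[0,-60,0],[0,0,0],15],[[0,-100,0],[0,0,0],15],[[0,-100,0],[0,0,0],15]]'
python3 - <<'E'
from h import *
cam('wrist','w10.png')
to(.5985,-.0675,.15,8)
E
```

```text
time: 18.95
ee_pos: [0.424, 0.0017, 0.0488]
tcp_rot: [-89.9, -0.5, 8.0]
wrist_force: [2.9, -1.1, 2.8]
opening: 0.0221
time: 19.35
ee_pos: [0.4248, 0.0016, 0.1533]
tcp_rot: [-89.9, -0.8, 8.1]
wrist_force: [0.3, -0.5, -1.3]
opening: 0.0225
pose [0.4241 0.0015 0.1506] [-89.9  -0.6   8.1] t 19.4 open 0.0222 F [-0.   0.3 -1.1]
shift mm [163.    2.2 -92.8] turn [-0.002  0.001  0.011]
```

View pics/w10.png

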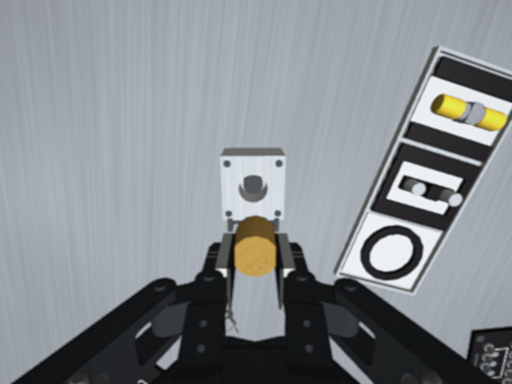

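The plug hangs upright in the jaws at (255,245) and the nest pocket (253,187) is empty. Carrying it to the round recess.

```bash
python3 -m inch '[[[163,2,-93],[0,0,0.011],15],[[163,2,-93],[0,0,0.011],15],[[163,2,-93],[0,0,0.011],15],[[163,2,-93],[0,0,0.011],15],[[163,2,-93],[0,0,0.011],15],[[163,2,-93],[0,0,0.011],15],[[163,2,-93],[0,0,0.011],15]]'
python3 - <<'E'
from h import *
look('round_insert',.012,'w11.png')
to(.5985,-.0675,.0248,8)
E
```

```text
time: 20.1
ee_pos: [0.5974, -0.0673, 0.1493]
tcp_rot: [-89.9, 0.1, 8.1]
wrist_force: [0.4, 0.6, -0.7]
opening: 0.0223
wrist round_insert 0.6 px 257.0 177.0 mean [ 0.5978 -0.0655] rect [598. -67.] [80. 92.] 82 pca 173.3
wrist round_insert 0.38 px 305.0 31.0 mean [0.6214 0.0747] rect [620.  83.] [56. 92.] 84 pca 178.3
pose [ 0.5977 -0.0672  0.1505] [-89.9   0.    8.1] t 20.2 open 0.0218 F [ 0.6 -1.1 -1.3]
shift mm [  0.8 125.7  -0.6] turn [-0.002  0.001 -0.   ]
```

View pics/w11.png

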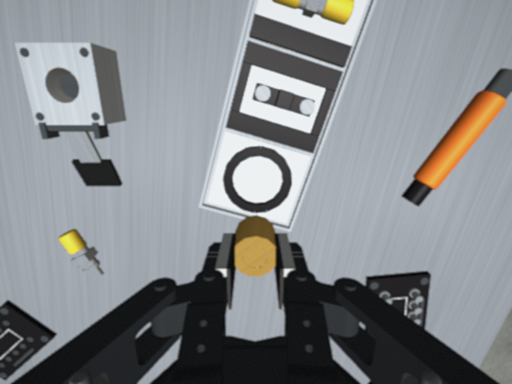

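The plug is in line with the ring at (257,180), and the clip lies centred in its pocket (285,99). Lowering.

```bash
python3 -m inch '[[[0,40,0],[0,0,0],15],[[0,80,0],[0,0,0],15],[[0,105,0],[0,0,0],15],[[0,117,0],[0,0,0],15],[[0,122,0],[0,0,0],15],[[0,125,0],[0,0,0],15],[[0,126,0],[0,0,0],15]]'
```

```text
time: 20.9
ee_pos: [0.5984, -0.0671, 0.0259]
tcp_rot: [-89.9, -0.1, 8.1]
wrist_force: [-2.2, 1.0, 5.1]
opening: 0.0227
```

Contact (5 N): release and back off upward.

```bash
python3 -m inch '[[[0,0,0],[0,0,0],30],[[0,0,0],[0,0,0],40],[[0,0,0],[0,0,0],45],[[0,-15,0],[0,0,0],45],[[0,-50,0],[0,0,0],50],[[0,-95,0],[0,0,0],60],[[0,-125,0],[0,0,0],85],[[0,-150,-60],[0,0,0],85],[[0,-150,-100],[0,0,0],85],[[0,-150,-120],[0,0,0],85],[[0,-150,-120],[0,0,0],85]]'
python3 - <<'E'
from h import *
look('plug',.035,'w12.png');look('clip',.014);look('coupler',.016);look('plug',.035,n='side');look('round_insert',.012)
for k in ('uncapped_coupler','broken_clip'): look(k,.01,n='side')
print(bot.get_obs()['time'])
E
```

```text
time: 22.0
ee_pos: [0.615, -0.1893, 0.1768]
tcp_rot: [-90.0, -0.2, 7.9]
wrist_force: [-0.4, -1.1, -1.1]
opening: 0.085
wrist plug 0.73 px 254.0 52.0 mean [ 0.5972 -0.0691] rect [597. -70.] [25. 25.] 8 pca 78.5
side plug 0.66 px 297.0 216.0 mean [ 0.5911 -0.0779] rect [591. -78.] [47. 24.] 53 pca 56.2
wrist round_insert 0.91 px 256.0 57.0 mean [ 0.5979 -0.0674] rect [598. -69.] [79. 91.] 82 pca 171.8
side uncapped_coupler 0.25 px 350.0 341.0 mean [ 0.5648 -0.3515] rect [ 566. -351.] [60. 21.] 59 pca 62.2
side broken_clip 0.85 px 350.0 341.0 mean [ 0.5651 -0.3512] rect [ 566. -351.] [59. 19.] 63 pca 62.7
22.7
```

View pics/w12.png

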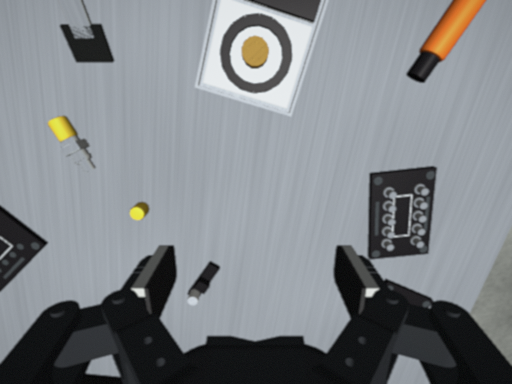

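The plug stands in the middle of the ring at (255,50), and the look-alikes haven't moved. Handing in.

```bash
python3 -c "
from workcell import bot
print(bot.job_done())"
```

```text
the job is handed in; nothing more can be done
None
```

I packed the kit and handed it in at about 23 s of robot time; handing in returned no verdict.

- **Coupler:** the double-capped coupler lies between the two rails. The wrist camera put it within about 1 mm of the middle and in line with the rails.
- **Clip:** the two-post clip lies in the rectangular pocket with its posts up. In the close view it was within a few millimetres of the middle and along the pocket. I judged this by eye, because the network didn't find the clip in the views I ran it on after the release.
- **Plug:** I pushed the lever down to its stop, about 20 N on the wrist, and the plug rose. It now stands upright within about 2 mm of the middle of the ring in the wrist view.
- **Look-alikes:** I never touched the bare-ended coupler or the one-post clip. The side camera showed the clip where it started. The network missed the coupler in the last side picture (it labelled the one-post clip as the coupler), but the last wrist picture shows it still beside the nest.

**Disagreements:**
- The side camera put the plug about 13 mm from its middle. It sees the plug's side as well as its top, so I trusted the wrist view.
- The gripper opening read 2 to 4 mm less than the true width of each part it held.

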